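Camera column up for the model photo

ROBOT

A 6-joint arm with a two-finger parallel gripper is mounted at the origin on the work surface. World frame = base frame: x ahead of the robot, y to its left, z up, the work surface at z = 0. Lengths are in mm, angles in rad, forces in N, time in s.
With the tool pointing down it reaches from about 275 to 750 mm from the base axis. Payload 10.2 kg.
Tool frame: the origin (TCP) lies at the very end of the fingers, on their centre line; the grasp point (between the pads) lies 19 mm behind it; z points along the fingers, y is the line along which they close (so a half turn about z gives the same grasp; the last joint's range is limited). The gripper opens to 85 mm and grips with 20 to 120 N. Pads are 22 mm wide; open, the fingers measure 114 mm over their backs; the gripper's body (76 mm by 85 mm) begins 54 mm behind the grasp point. The pads swing forward as they close: fully open they stand 13 mm farther back than shut.
Start: joints at [-1.434, 0.313, 1.498, -0, 1.331, -0.223], TCP at [184.833, -491.394, 209.594] pointing down, gripper open.
Joint ranges: [-2.94, 2.94], [-0.97, 2.17], [0.19, 2.56], [-1.23, 4.37], [0.02, 3.11], [-2.88, 2.88]. Speed limits (rad/s): [2.39, 2.39, 3.01, 3.14, 3.14, 3.14].

INTERFACE

Orientations are given as a unit quaternion [w, x, y, z].
In Python, from rig import ctrl gives the robot as it stands.
- The arm moves only by the shell command python3 -m inch 'ROWS' [OPENING] [FORCE]. ROWS is text: rows parted by semicolons, each of 6 numbers parted by spaces: the shift along the tool's x, y, z in mm, then the turn, a rotation vector about the tool's x, y, z in units of 6 degrees (1.0 is 6 degrees). A call has exactly 10 rows; each row shifts and turns the commanded pose from where the row before left it, along the tool's axes as they then stand; what a row does not reach is not made up. A row lasts 1/12 s, in which the tool goes at most 41.7 mm and 7.16 degrees, less where a joint would pass 70% of its speed; a pose out of reach is approached as far as the arm can. A call with a gripper value outside its range is refused whole. OPENING is the opening, from 0 (shut) to 1 (fully open), set as the call begins (- or left out, the last holds). The fingers move at their own pace and stop on an object; FORCE is the grip in N (left out, the last holds). Time passes only in rows, so rows that do not move let the fingers close, or fill a call up. It gives the time, the measured TCP pose, the force, the opening and the grip force at its end, in the units of the state.
- ctrl.sense(): the state, without advancing time (a new reading comes with each control period).
- ctrl.capture(name): name is "scene" or "side" or "wrist"; returns a dict with "image" (384x512x3 uint8, red, green, blue), "intrinsics" (3x3 intrinsics, pixels), "rvec" (rotation vector, rad) and "tvec" (3), from world to camera coordinates, as OpenCV has them. Camera axes: x right, y down, z forward; pixel columns grow to the right and rows downward; lengths in mm; the calibration is good to about 2 mm. A picture is of the moment at which its call begins. There is no depth.
- ctrl.finish_job(): hands the job in; it is judged then, once.
The state is a dict: "time_s": time; "joints": joint angles; "dq": joint speeds; "tau": joint torques, N m; "eef_pos": TCP position; "ee_rot": TCP orientation; "force": force on the tool from outside, world axes, zero at the start; "wrist_torque": the same for the moment, N m; "grip_width": opening from 0.0 (shut) to 1.0 (fully open); "grip_force": force on a finger pad.
Only numpy, scipy, OpenCV 4.12 (cv2) and the standard library are available. Lean on these libraries where they do the work, as an engineer would, in place of code of your own. Each camera call takes 0.05 s, during which the arm holds its last target. There are 200 camera calls.

TASK

Stand the little timber house with the orange roof in the middle of the round plinth, one of its gable (door) ends squarely facing the camera, and let go of it. Then squeeze the orange release button on the side of the camera head, pull the camera straight up its telescoping column past the first stop to the second, topmost stop, and finish holding it up there with the button still squeezed in. Leave the other models and desk things where they are.

Things in the scene. Friction and masses are not known exactly. Their poses are not given: they have to be found in the camera images.
- house: small timber model house with an orange gable roof, 56 (x, along the ridge) x 38 (y) x 56 mm high, 70 g. Origin: centre of its underside, z up. The long side walls (y = -19 and +19, flat up to 40 mm above the underside) are the ones to grip; the gable ends with a dark door are at -x and +x. Starts at one of three places on the table, at any yaw
- plinth: fixed round white plinth with a grey top, 110 mm across, 12 mm high. Origin: centre of its underside. Stands in front of the camera
- column: fixed telescoping camera column: round dark foot 110 mm across and 18 mm high, aluminium outer tube 32 mm thick with a black collar 39 mm across (top 117 mm above the table). Origin: centre of the foot's underside; z up along the column; +x is the way the camera looks, towards the plinth; the orange button is on the -y side
- grip (a point): grip point of the grey camera head, rising with it; axes as the column. On the column's axis in x, 145 mm above the table with the column in, 265 mm at the second stop. The head is 30 (x) x 34 (y) x 46 (z) mm, 23 mm below to 23 mm above this point; its +y face is 18 mm away, the button face on the -y side 24 mm (18 mm when in). Close the fingers along y, from above
- lens (a point): centre of the camera's lens front, 71 mm in +x from the grip point, same axes as the column. The black camera (52 mm wide in y, 36 mm high) sits in front of the head, from 28 mm to 71 mm in +x of the grip point, no higher than the head
- button (a joint): orange release button, face 24 wide x 26 mm high, on the -y side of the head: travel in m, 0 out, 0.006 fully in; spring 2.8 N at first to 7 N fully in. With the button out the fully lowered head is locked down; from about 0.0045 the lock is free. The button moves up with the head
- head (a joint): slide of the head and inner tube out of the middle tube, in m: 0 in, 0.06 fully out (first stop). Unlocked it takes about 4 N up and sinks back when let go
- mid_tube (a joint): slide of the middle tube out of the outer tube, in m: 0 in, 0.06 fully out. It follows once the head has met the first stop, and at 0.06 the column is at its second stop, a hard end; this part of the pull takes about 9 N
- white_house: all-white model house of the same size and shape as the timber one; leave alone. Origin: centre of its underside
- tower: small stepped model tower, white foot 40 x 40 x 30 mm, cork upper part, 78 mm high in all; leave alone. Origin: centre of its underside
- pencil_cup: white pencil cup, 72 mm across, 95 mm high, pencils up to 170 mm; leave alone. Origin: centre of its underside
- stick_glass: glass with wooden sticks, 80 mm across, 90 mm high, sticks up to 155 mm; leave alone. Origin: centre of its underside
- glue: white glue bottle with an orange cap, 40 mm across, 85 mm high; leave alone. Origin: centre of its underside
- sanding_block: cork sanding block 70 x 45 x 28 mm; leave alone. Origin: centre of its underside
Not all that is in view belongs to the job. What is shaped like the column but pink is not meant. Leave any yellow look-alike of the house alone.

How it is judged:
By the outcome, as a careful person would: the job done as asked, in the order asked, and still so for the second after the job is handed in, while the arm keeps its last pose, push and grip.
It also fails if it takes over 54 s, if anything falls off the work surface, if the arm or the gripper's body presses on something with over 40 N, if the wrist force passes 120 N, or if a joint passes its speed limit or range.

## Working session

There is one attempt and no reset: what is moved stays moved. The work goes in short steps, Python scripts to look and compute and a shell command to move; the robot and the scene stay as the last step left them, time stands still between calls to the robot, and variables do not carry over. Pictures are saved under pics/ and viewed, at most 10 in all, crops included, and the job is handed in when it is done.

```bash
ls; mkdir -p pics; cat > h.py <<'E'
import numpy as np, cv2
from rig import ctrl
from scipy.spatial.transform import Rotation as R
def cap(n):
    return ctrl.capture(n)
def ray(c,u,v,z):
    Rm=cv2.Rodrigues(np.array(c["rvec"],float))[0]; t=np.array(c["tvec"],float).ravel()
    o=-Rm.T@t; d=Rm.T@np.linalg.inv(np.array(c["intrinsics"]))@np.array([u,v,1.])
    return o+d*(z-o[2])/d[2]
def proj(c,P):
    return cv2.projectPoints(np.array(P,float).reshape(-1,3),np.array(c["rvec"],float),np.array(c["tvec"],float),np.array(c["intrinsics"],float),None)[0].reshape(-1,2)
def save(c,f): cv2.imwrite(f,cv2.cvtColor(c["image"],cv2.COLOR_RGB2BGR))
E
python3 - <<'E'
from h import *
import pickle
D={}
for n in ["scene","side","wrist"]:
    c=cap(n); D[n]=c; save(c,f"pics/{n}0.png")
    Rm=cv2.Rodrigues(np.array(c["rvec"],float))[0]; print(n,-Rm.T@np.ravel(c["tvec"]))
pickle.dump(D,open("d0.pkl","wb"))
a=cv2.imread("pics/scene0.png");b=cv2.imread("pics/side0.png")
cv2.imwrite("pics/both0.png",np.hstack([a,b]) if 0 else a)
print(ctrl.sense())
E
```

```text
pics
scene [1294.72658078    5.20480279 1176.1065023 ]
side [ 351.09963745 -997.71260076 1145.89500825]
wrist [ 250.52394298 -466.76676869  372.33572874]
{'time_s': 0.15, 'joints': array([-1.43443759e+00,  3.13307957e-01,  1.49825498e+00, -1.15081871e-06,
        1.33098245e+00, -2.23423263e-01]), 'dq': array([ 0.00192249, -0.00256144, -0.00236907, -0.00107747, -0.00052304,
       -0.00058813]), 'tau': array([ 1.25944240e-03, -4.12366176e+01, -2.59796351e+01, -1.43076413e-04,
        3.23821383e-03, -9.74375098e-06]), 'eef_pos': array([ 184.78474209, -491.18349442,  209.17631893]), 'ee_rot': array([-4.75939218e-04,  9.83863065e-01,  1.78922448e-01,  2.01724014e-05]), 'force': array([-0.34243784,  0.26885225,  0.0625141 ]), 'wrist_torque': array([-0.02534824,  0.00102131,  0.01299034]), 'grip_force': 0.0, 'grip_width': 0.9979965333534384}
```

View pics/scene0.png

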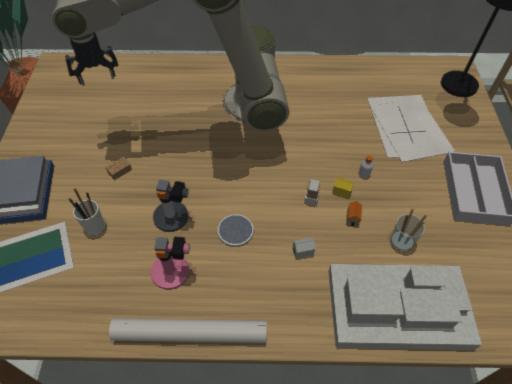

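View pics/side0.png

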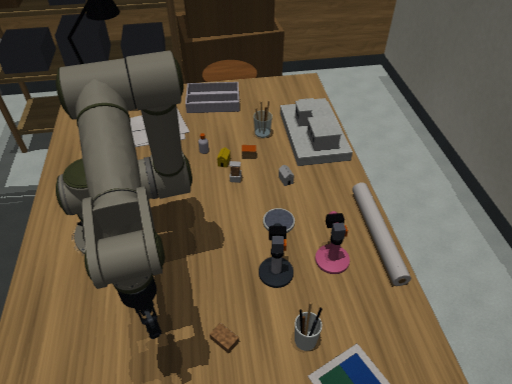

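Scene view: the orange house is at (354,213), the yellow look-alike at (343,188), the plinth at (236,231), the grey column's foot at (171,216) with its head at about (165,190), and the pink one at (170,270). Side view: house at (249,152), plinth (279,221), column foot (276,271), button at about (285,245).

```bash
python3 - <<'E'
from h import *
import pickle
D=pickle.load(open("d0.pkl","rb"))
def crop(n,x,y,w,h,s): 
    im=cv2.cvtColor(D[n]["image"],cv2.COLOR_RGB2BGR)[y:y+h,x:x+w]
    return cv2.resize(im,None,fx=s,fy=s,interpolation=cv2.INTER_CUBIC)
A=crop("scene",145,170,60,65,5);B=crop("side",250,205,60,85,4)
C=crop("scene",325,170,50,60,5);E=crop("side",210,130,60,65,5)
cv=np.zeros((600,800,3),np.uint8)
def put(i,x,y):
    h,w=i.shape[:2]; h=min(h,600-y); w=min(w,800-x); cv[y:y+h,x:x+w]=i[:h,:w]
put(A,0,0);put(B,310,0);put(C,0,330);put(E,310,345)
cv2.imwrite("pics/crops.png",cv)
for n in ["scene","side"]:
    hsv=cv2.cvtColor(D[n]["image"],cv2.COLOR_RGB2HSV)
    m=((hsv[...,0]<14)&(hsv[...,1]>190)&(hsv[...,2]>90)).astype(np.uint8)
    k,l,st,ce=cv2.connectedComponentsWithStats(m)
    for i in range(1,k):
        if st[i,4]>8: print(n,"orange",st[i],ce[i].round(1))
    b=D[n]["image"].astype(int); mx=b.max(2);mn=b.min(2)
    m=((mx-mn<28)&(mx>95)).astype(np.uint8)
    k,l,st,ce=cv2.connectedComponentsWithStats(m)
    for i in range(1,k):
        if 150<st[i,4]<1500: print(n,"grey",st[i],ce[i].round(1))
    m=((mx<60)).astype(np.uint8)
    k,l,st,ce=cv2.connectedComponentsWithStats(m)
    for i in range(1,k):
        if 150<st[i,4]<2500: print(n,"dark",st[i],ce[i].round(1))
E
```

```text
scene orange [367 156   5   5  18] [369.1 158.1]
scene orange [157 191   8   4  20] [160.8 192.7]
scene orange [348 202  13  17 173] [354.6 210. ]
scene orange [157 251   8   3  23] [160.3 252. ]
scene grey [  2  49  72  13 435] [30.9 52.5]
scene grey [113  50 113   4 361] [169.6  51.4]
scene grey [275  51  49   4 160] [296.9  52.6]
scene grey [261  53  26  49 487] [273.1  78. ]
scene grey [358  52 114   4 385] [418.1  53.4]
scene grey [473  53  36  35 769] [489.3  65.8]
scene grey [223  84  19  34 277] [231.6 101. ]
scene grey [  0 204  39   9 190] [ 18.7 208.2]
scene grey [217 214  37  32 454] [234.1 231.1]
scene grey [392 214  21  37 313] [401.2 235.6]
scene grey [   0  222   74   70 1154] [ 41.3 255. ]
scene grey [293 238  22  15 239] [304.4 244.5]
scene grey [  6 359  37  21 406] [ 28.  366.3]
scene grey [474 367  26  15 197] [483.5 372.1]
scene dark [  0   0  28  49 795] [12.  20.2]
scene dark [120   0  38  16 275] [134.2   5.8]
scene dark [ 195    0   78  109 1173] [227.7  39.1]
scene dark [ 441    0   71   98 1257] [471.8  59.1]
scene dark [  54    9   64   76 1990] [82.2 42.
[... 820 characters left out ...]
353  183   57   96 1493] [380.6 231.6]
side grey [  93  187   63   70 1009] [131.7 211.4]
side grey [ 75 198  22  72 739] [ 87.3 234.8]
side grey [  98  231   47   35 1185] [120.8 248.3]
side grey [308 344  82  40 787] [347. 365.]
side dark [296 107  44  44 568] [316.5 133.8]
side dark [281 111  70  55 400] [315.  154.7]
side dark [ 63 159  27  43 660] [ 76.3 179.4]
side dark [ 56 181  27  46 319] [ 69.9 207. ]
side dark [353 195  43  92 217] [375.  244.6]
side dark [   0  197   34  120 2013] [ 10.9 238.3]
side dark [326 213  21  36 425] [335.  229.2]
side dark [268 223  19  17 221] [276.9 230.7]
side dark [ 259  244   34   44 1010] [276.  268.4]
side dark [157 334  26  43 741] [169.5 357.1]
```

View pics/crops.png

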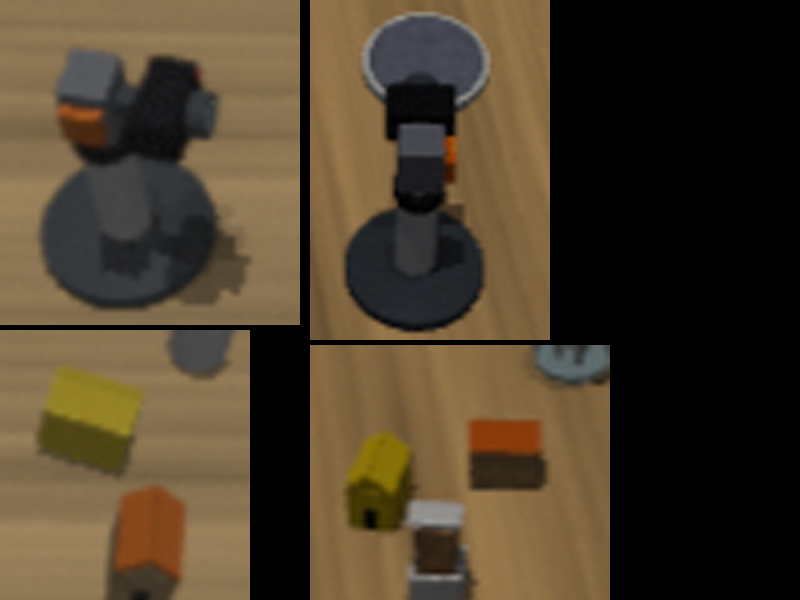

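The crops show the grey column's button (orange, on its robot-far side), camera looking towards the plinth, and the house's ridge running nearly along world x with a door towards the scene camera. Next I'll measure.

```bash
python3 - <<'E'
from h import *
import pickle
D=pickle.load(open("d0.pkl","rb"))
# crop pixel -> image pixel (resize centre convention)
def P(x0,y0,s,x,y): return (x0+(x+.5)/s-.5, y0+(y+.5)/s-.5)
sc,si=D["scene"],D["side"]
f=lambda c,z,p: ray(c,*p,z).round(1)[:2]
# foot: ellipse of outline
for n,pts in (("scene",[(41,232),(213,232),(127,306)]),):
    print("foot scene L,R",[f(sc,9,P(145,170,5,*p)) for p in pts])
print("foot side L,R,bot",[f(si,9,P(250,205,4,x-310,y)) for x,y in [(345,268),(484,268),(415,330)]])
for n,c,win in (("scene",sc,(205,205,60,50)),("side",si,(255,200,50,42))):
    x,y,w,h=win; im=c["image"][y:y+h,x:x+w].astype(int)
    m=((im[...,2]-im[...,0]>-12)).astype(np.uint8)
    cs=max(cv2.findContours(m,0,1)[0],key=cv2.contourArea)
    X=np.array([ray(c,p[0][0]+x,p[0][1]+y,12)[:2] for p in cs]); print(n,"plinth",cv2.minEnclosingCircle(X.astype(np.float32)))
    fx=c["image"]; 
print("ridge scene",[f(sc,56,P(325,170,5,x,y-330)) for x,y in [(155,488),(148,562)]])
print("eaves scene R back/front, L",[f(sc,40,P(325,170,5,x,y-330)) for x,y in [(185,512),(180,578),(122,495),(113,568)]])
print("ridge side",[f(si,56,P(210,130,5,x-310,y-345)) for x,y in [(471,421),(541,421)]])
print("bottom side",[f(si,0,P(210,130,5,x-310,y-345)) for x,y in [(473,485),(545,488)]])
print("yellow ridge scene",[f(sc,56,P(325,170,5,x,y-330)) for x,y in [(62,369),(143,391)]])
# head
print("head top scene FL FR BL BR",[f(sc,168,P(145,170,5,x,y)) for x,y in [(58,94),(110,104),(75,50),(124,58)]])
print("head top side",[f(si,168,P(250,205,4,x-310,y)) for x,y in [(398,125),(445,125),(398,157),(443,157)]])
print("tower side",f(si,78,P(210,130,5,437-310,515-345)))
E
```

```text
foot scene L,R [array([ 539.8, -308.1]), array([ 538.3, -201.4]), array([ 592.5, -248.4])]
foot side L,R,bot [array([ 478.9, -250.8]), array([ 586.2, -267.6]), array([ 522.4, -313.8])]
scene plinth ((588.303466796875, -50.87294006347656), 55.58591079711914)
side plinth ((574.4854736328125, -74.57394409179688), 74.29660034179688)
ridge scene [array([508., 314.]), array([561.8, 303.3])]
eaves scene R back/front, L [array([514.5, 334.6]), array([562.5, 325.3]), array([502.3, 297.5]), array([556., 286.])]
ridge side [array([503.7, 314.1]), array([558.5, 305.5])]
bottom side [array([502.4, 301.3]), array([559.2, 288.7])]
yellow ridge scene [array([417. , 266.5]), array([433.8, 315.6])]
head top scene FL FR BL BR [array([ 550.7, -268.8]), array([ 557.2, -238.9]), array([ 519.5, -263.4]), array([ 524.9, -234.9])]
head top side [array([ 518.3, -240.9]), array([ 551.8, -246.1]), array([ 513.1, -269.2]), array([ 544.6, -274.2])]
tower side [461.2 183.7]
```

```bash
cat >> h.py <<'E'
def go(x,y,z,psi):
    s=ctrl.sense(); q=np.array(s["ee_rot"]); Rt=R.from_quat(q[[1,2,3,0]])
    d=Rt.inv().apply(np.array([x,y,z])-s["eef_pos"])
    G=R.from_euler("z",psi,degrees=True)*R.from_euler("x",180,degrees=True)
    rv=(Rt.inv()*G).as_rotvec(degrees=True)/6
    print("t",round(s["time_s"],2),"shift",d.round(1),"turn",rv.round(2),"pos",s["eef_pos"].round(1))
E
python3 - <<'E'
from h import *
import pickle
D=pickle.load(open("d0.pkl","rb")); c=D["wrist"]; print(c["intrinsics"])
Rm=cv2.Rodrigues(np.array(c["rvec"],float))[0]; print("axis",Rm[2],"imgright",Rm[0])
go(540,-160,300,20.6)
E
```

```text
[[297.7426719    0.         252.60732228]
 [  0.         297.7426719  187.95338533]
 [  0.           0.           1.        ]]
axis [-0.26113567 -0.09681239 -0.96043507] imgright [ 0.35273519 -0.93572185 -0.00158498]
t 0.15 shift [ 449.1 -185.   -90.6] turn [-0.01 -0.    0.  ] pos [ 184.8 -491.2  209.2]
```

```bash
r='22.5 -9.2 -4.5 0 0 0'; python3 -m inch '22.5 -9.2 -9 0 0 0;22.5 -9.2 -9 0 0 0;22.5 -9.2 -9 0 0 0;22.5 -9.2 -9 0 0 0;22.5 -9.2 -9 0 0 0;22.5 -9.2 -9 0 0 0;22.5 -9.2 -9 0 0 0;22.5 -9.2 -9 0 0 0;22.5 -9.2 -9 0 0 0;22.5 -9.2 -9 0 0 0' 1 && python3 -m inch '22.5 -9.2 0 0 0 0;22.5 -9.2 0 0 0 0;22.5 -9.2 0 0 0 0;22.5 -9.2 0 0 0 0;22.5 -9.2 0 0 0 0;22.5 -9.2 0 0 0 0;22.5 -9.2 0 0 0 0;22.5 -9.2 0 0 0 0;22.5 -9.2 0 0 0 0;0 0 0 0 0 0'
python3 - <<'E'
from h import *
import pickle
c=cap("wrist"); pickle.dump(c,open("w1.pkl","wb")); save(c,"pics/w1.png"); go(533,309,300,-10.5)
E
```

```text
time_s: 0.98
eef_pos: [363.7, -325.0, 299.9]
ee_rot: [-0.0, 0.984, 0.179, -0.0]
force: [0.0, -0.2, -0.2]
grip_width: 0.999
grip_force: 0.0
time_s: 1.82
eef_pos: [525.3, -174.6, 298.9]
ee_rot: [-0.001, 0.984, 0.181, 0.0]
force: [-0.6, 0.4, -0.9]
grip_width: 1.0
grip_force: 0.0
t 1.87 shift [ 180.2 -450.3   -0.7] turn [-0.01  0.01  5.21] pos [ 524.2 -175.9  299. ]
```

View pics/w1.png

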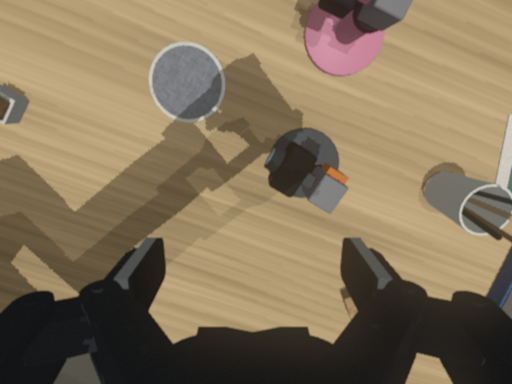

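The wrist view shows the plinth circle at (187,81), the grey head's top at (326,193), its button at (337,173), and the camera body at (291,167).

```bash
python3 - <<'E'
from h import *
import pickle
c=pickle.load(open("w1.pkl","rb")); im=c["image"]
def W(m,win,z,name):
    x,y,w,h=win; k=m[y:y+h,x:x+w].astype(np.uint8)
    cs=max(cv2.findContours(k,0,1)[0],key=cv2.contourArea)
    X=np.array([ray(c,p[0][0]+x,p[0][1]+y,z)[:2] for p in cs],np.float32)
    print(name,len(X),"circ",np.round(cv2.minEnclosingCircle(X)[0],1),round(cv2.minEnclosingCircle(X)[1],1),"rect",cv2.minAreaRect(X)); return X
i=im.astype(int); b=i[...,2]-i[...,0]
W(b>-25,(140,35,95,92),12,"plinth")
v=i.max(2); sat=v-i.min(2)
W((sat<30)&(v>80),(305,165,45,50),168,"headtop")
W((v<45),(262,130,60,70),163,"camera")
hsv=cv2.cvtColor(im,cv2.COLOR_RGB2HSV)
W((hsv[...,0]<14)&(hsv[...,1]>180),(310,155,45,40),158,"button")
W((b>-8),(262,125,80,80),18,"foot")
z=cv2.resize(cv2.cvtColor(im,cv2.COLOR_RGB2BGR)[120:220,255:360],None,fx=6,fy=6,interpolation=cv2.INTER_CUBIC)[:600]
cv2.imwrite("pics/w1c.png",z)
E
```

```text
plinth 222 circ [581.1 -53. ] 55.3 rect ((580.6973266601562, -52.79943084716797), (107.92300415039062, 108.966064453125), 20.827659606933594)
headtop 101 circ [ 533.2 -252.6] 21.8 rect ((533.2833251953125, -252.63070678710938), (33.12712478637695, 33.24880599975586), 79.38156127929688)
camera 190 circ [ 551.  -209.3] 19.8 rect ((550.7899169921875, -211.81472778320312), (31.215280532836914, 33.67193603515625), 85.7817153930664)Traceback (most recent call last):
  File "<stdin>", line 15, in <module>
  File "<stdin>", line 6, in W
ValueError: max() iterable argument is empty
```

```bash
python3 -m inch '12 -30 0 0 0 0;12 -30 0 0 0 0;12 -30 0 0 0 0;12 -30 0 0 0 0;12 -30 0 0 0 0;12 -30 0 0 0 0;12 -30 0 0 0 0;12 -30 0 0 0 0;12 -30 0 0 0 0;12 -30 0 0 0 0' 1 && python3 -m inch '12 -30 0 0 0 0;12 -30 0 0 0 0;12 -30 0 0 0 0;12 -30 0 0 0 0;12 -30 0 0 0 0;0 0 8 0 0 1.05;0 0 8 0 0 1.05;0 0 8 0 0 1.05;0 0 8 0 0 1.05;0 0 8 0 0 1'
python3 - <<'E'
from h import *
import pickle
c=cap("wrist"); pickle.dump(c,open("w2.pkl","wb")); save(c,"pics/w2.png"); go(533,309,260,-10.5)
im=c["image"]; hsv=cv2.cvtColor(im,cv2.COLOR_RGB2HSV)
m=((hsv[...,0]<14)&(hsv[...,1]>180)&(hsv[...,2]>80)).astype(np.uint8)
for cs in cv2.findContours(m,0,1)[0]:
    if cv2.contourArea(cs)>200:
        print(cv2.boundingRect(cs)); X=np.array([ray(c,*p[0],45)[:2] for p in cs],np.float32); print(cv2.minAreaRect(X))
# zoom around plinth/column from w1
w=pickle.load(open("w1.pkl","rb"))["image"]
z=cv2.resize(cv2.cvtColor(w,cv2.COLOR_RGB2BGR)[120:215,255:350],None,fx=5,fy=5,interpolation=cv2.INTER_CUBIC)
u=cv2.cvtColor(im,cv2.COLOR_RGB2BGR)
cv=np.zeros((480,800,3),np.uint8); cv[:475,:475]=z
h=proj(c,[533,309,40])[0].astype(int); print("house px",h)
k=cv2.resize(u[max(0,h[1]-60):h[1]+60,max(0,h[0]-60):h[0]+60],(320,320),interpolation=cv2.INTER_CUBIC); cv[:320,480:]=k
cv2.imwrite("pics/w12.png",cv)
E
```

```text
time_s: 2.7
eef_pos: [529.7, 146.5, 299.6]
ee_rot: [0.0, 0.984, 0.178, -0.0]
force: [0.5, -0.5, -0.5]
grip_width: 1.001
grip_force: 0.0
time_s: 3.53
eef_pos: [533.6, 306.3, 259.0]
ee_rot: [0.0, 0.995, -0.095, -0.0]
force: [0.2, -0.2, -0.9]
grip_width: 0.997
grip_force: 0.0
t 3.58 shift [-0.7 -2.8 -2.7] turn [ 0.02  0.03 -0.13] pos [533.2 306.2 257.3]
(236, 146, 28, 39)
((525.377197265625, 311.584716796875), (34.81271743774414, 49.86162567138672), 79.65701293945312)
house px [250 158]
```

View pics/w12.png

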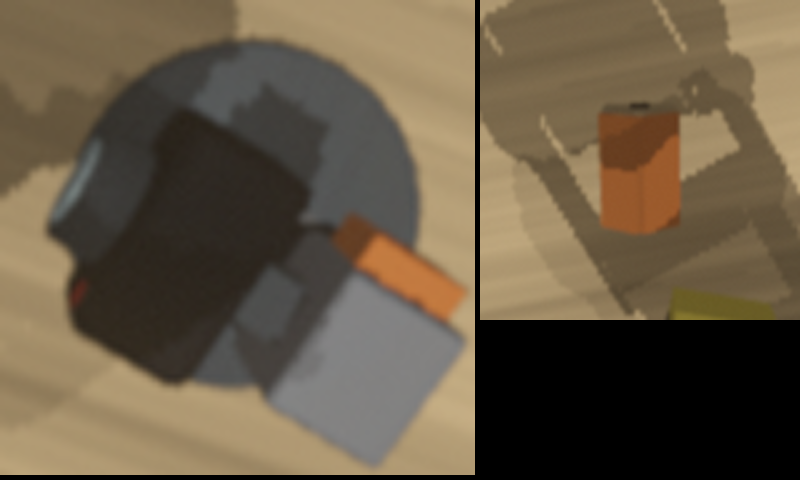

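The left crop shows the grey head top with its orange button on the far (+x) side. The right crop shows the house's roof square between the fingers, with the yellow house starting just beyond the near end.

```bash
python3 - <<'E'
from h import *
import pickle
c=pickle.load(open("w2.pkl","rb")); w=pickle.load(open("w1.pkl","rb"))
P=lambda x,y:(190+(x-480+.5)/(320/120)-.5, 98+(y+.5)/(320/120)-.5)
q=[ray(c,*P(*p),40)[:2] for p in [(598,115),(680,113),(603,228),(680,222)]]
print(np.round(q,1),"mean",np.mean(q,0).round(1),"yaw",[round(np.degrees(np.arctan2(*(q[a]-q[b])[::-1])),1) for a,b in((0,2),(1,3))],"w",[np.linalg.norm(q[0]-q[1]).round(1)])
r=[ray(c,*P(*p),56)[:2] for p in [(641,107),(641,235)]]; print("ridge",np.round(r,1),np.mean(r,0).round(1),np.linalg.norm(r[0]-r[1]).round(1))
Q=lambda x,y:(255+(x+.5)/5-.5,120+(y+.5)/5-.5)
h=[ray(w,*Q(*p),168)[:2] for p in [(358,270),(466,340),(378,468),(268,400)]]
print("head",np.round(h,1),np.mean(h,0).round(1),[np.degrees(np.arctan2(*(h[a]-h[b])[::-1])).round(1) for a,b in((0,1),(3,2),(1,2),(0,3))])
k=[ray(w,*Q(*p),163)[:2] for p in [(178,108),(310,190),(180,384),(72,310)]]
print("cam",np.round(k,1),[np.degrees(np.arctan2(*(k[a]-k[b])[::-1])).round(1) for a,b in((0,1),(1,2),(0,3))])
E
```

```text
[[559.6 325.2]
 [553.1 286.5]
 [504.1 334.4]
 [499.9 296.1]] mean [529.2 310.5] yaw [np.float64(-9.4), np.float64(-10.3)] w [np.float64(39.3)]
ridge [[561.2 303.8]
 [501.4 315.4]] [531.3 309.6] 60.9
head [[ 551.8 -244.2]
 [ 546.3 -271.2]
 [ 514.3 -266.2]
 [ 519.9 -238.4]] [ 533.1 -255. ] [np.float64(78.4), np.float64(78.7), np.float64(-8.9), np.float64(-10.3)]
cam [[ 568.6 -198.2]
 [ 562.9 -229.7]
 [ 515.3 -221.1]
 [ 522.2 -193.9]] [np.float64(79.7), np.float64(-10.2), np.float64(-5.3)]
```

```bash
python3 -c "
from h import *
go(531.5,309.7,4,-10.2)"
```

```text
t 3.58 shift [ -1.7  -3.6 253.3] turn [ 0.02  0.03 -0.18] pos [533.2 306.2 257.3]
```

```bash
python3 -m inch '-1.7 -3.6 30 0 0 -0.18;0 0 30 0 0 0;0 0 30 0 0 0;0 0 30 0 0 0;0 0 30 0 0 0;0 0 30 0 0 0;0 0 30 0 0 0;0 0 20 0 0 0;0 0 10 0 0 0;0 0 0 0 0 0' 1
python3 -c "
from h import *
go(531.5,309.7,4,-10.2)"
```

```text
time_s: 4.42
eef_pos: [531.7, 310.2, 17.8]
ee_rot: [0.001, 0.997, -0.082, -0.002]
force: [0.2, 0.1, -0.2]
grip_width: 1.002
grip_force: 0.0
t 4.42 shift [-0.1  0.5 13.8] turn [0.02 0.03 0.12] pos [531.7 310.2  17.8]
```

```bash
python3 -m inch '0 0 6 0 0 0.1;0 0 6 0 0 0;0 0 0 0 0 0;0 0 0 0 0 0;0 0 0 0 0 0;0 0 0 0 0 0;0 0 0 0 0 0;0 0 0 0 0 0;0 0 0 0 0 0;0 0 0 0 0 0' 1
python3 -m inch '0 0 0 0 0 0;0 0 0 0 0 0;0 0 0 0 0 0;0 0 0 0 0 0;0 0 0 0 0 0;0 0 0 0 0 0;0 0 0 0 0 0;0 0 0 0 0 0;0 0 0 0 0 0;0 0 0 0 0 0' 0 30
python3 -c "
from h import *
go(531.5,309.7,4,-10.2)"
```

```text
time_s: 5.25
eef_pos: [532.5, 311.2, 7.7]
ee_rot: [-0.0, 0.996, -0.088, 0.0]
force: [0.1, -0.0, 0.7]
grip_width: 0.997
grip_force: 0.0
time_s: 6.08
eef_pos: [532.5, 311.2, 7.8]
ee_rot: [-0.0, 0.996, -0.088, 0.0]
force: [-0.7, -0.2, 4.6]
grip_width: 0.436
grip_force: 30.6
t 6.08 shift [-0.8  1.6  3.8] turn [-0.   -0.    0.02] pos [532.5 311.2   7.8]
```

```bash
python3 -m inch '0 0 -5 0 0 0;0 0 -10 0 0 0;0 0 -20 0 0 0;0 0 -20 0 0 0;0 0 -20 0 0 0;0 0 -20 0 0 0;0 0 -20 0 0 0;0 0 -15 0 0 0;0 0 0 0 0 0;0 0 0 0 0 0' 0 30
python3 -c "
from h import *
go(581.5,-51.5,137,-10.2)"
```

```text
time_s: 6.92
eef_pos: [532.5, 311.2, 138.1]
ee_rot: [-0.0, 0.996, -0.088, 0.001]
force: [-0.6, -0.4, -2.0]
grip_width: 0.439
grip_force: 30.3
t 6.92 shift [111.8 348.5   1. ] turn [-0.01 -0.01  0.02] pos [532.5 311.2 138.1]
```

```bash
python3 -m inch '4 12 0 0 0 0;8 25 0 0 0 0;8 25 0 0 0 0;8 25 0 0 0 0;8 25 0 0 0 0;8 25 0 0 0 0;8 25 0 0 0 0;8 25 0 0 0 0;8 25 0 0 0 0;8 25 0 0 0 0' && python3 -m inch '8 25 0 0 0 0;8 25 0 0 0 0;8 25 0 0 0 0;8 25 0 0 0 0;4 12 0 0 0 0;0 0 0 0 0 -0.95;0 0 0 0 0 -0.95;0 0 0 0 0 -0.95;0 0 0 0 0 -0.95;0 0 0 0 0 -0.95' && python3 -m inch '0 0 0 0 0 -1;0 0 0 0 0 -1;0 0 0 0 0 -1;0 0 0 0 0 -1;0 0 0 0 0 -1;0 0 0 0 0 -1;0 0 0 0 0 -1;0 0 0 0 0 -1;0 0 0 0 0 -1;0 0 0 0 0 -1'
python3 -c "
from h import *
go(581.5,-51.5,23,79)"
```

```text
time_s: 7.75
eef_pos: [564.9, 62.4, 136.2]
ee_rot: [0.0, 0.996, -0.088, -0.001]
force: [-0.5, -0.1, -1.1]
grip_width: 0.44
grip_force: 30.3
time_s: 8.58
eef_pos: [580.7, -52.2, 136.5]
ee_rot: [-0.0, 0.987, 0.162, -0.001]
force: [0.5, 0.0, -0.9]
grip_width: 0.437
grip_force: 30.4
time_s: 9.42
eef_pos: [580.7, -52.1, 136.5]
ee_rot: [-0.001, 0.773, 0.634, -0.001]
force: [-0.5, 0.3, -1.1]
grip_width: 0.442
grip_force: 30.4
t 9.42 shift [  0.7   0.9 113.5] turn [-0.02 -0.   -0.05] pos [580.7 -52.1 136.5]
```

```bash
python3 -m inch '0.7 0.9 5 0 0 0;0 0 15 0 0 0;0 0 15 0 0 0;0 0 15 0 0 0;0 0 15 0 0 0;0 0 15 0 0 0;0 0 12 0 0 0;0 0 8 0 0 0;0 0 7 0 0 0;0 0 0 0 0 0'
python3 - <<'E'
from h import *
import pickle
D={n:cap(n) for n in("scene","side")}; pickle.dump(D,open("d3.pkl","wb"))
go(581.5,-51.5,19.8,79)
def C(n,P,hw,s):
    u=proj(D[n],P)[0].astype(int); im=cv2.cvtColor(D[n]["image"],cv2.COLOR_RGB2BGR); x,y=u-hw; print(n,x,y)
    return cv2.resize(im[y:y+2*hw,x:x+2*hw],None,fx=s,fy=s,interpolation=cv2.INTER_CUBIC)
cv2.imwrite("pics/pl.png",np.hstack([C("scene",[581,-52,30],28,7),C("side",[581,-52,30],28,7)]))
E
```

```text
time_s: 10.25
eef_pos: [581.8, -51.5, 29.2]
ee_rot: [-0.001, 0.775, 0.632, -0.001]
force: [-1.1, -1.5, -0.4]
grip_width: 0.44
grip_force: 30.4
t 10.35 shift [-0.1 -1.2 11.1] turn [ 0.    0.   -0.11] pos [582.7 -51.7  30.9]
scene 206 196
side 250 187
```

View pics/pl.png

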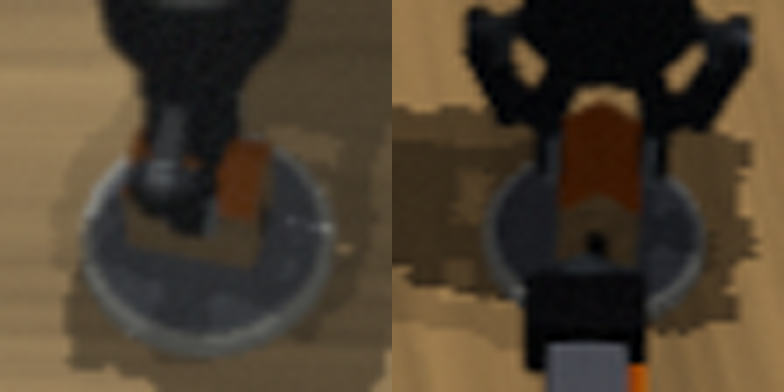

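Scene crop: house hovering over the plinth, house's lower near edge from (125,245) to (258,268), plinth extremes at x=85 and 330. Side crop: door towards the camera, plinth 490–703, gable 558–642.

```bash
python3 - <<'E'
from h import *
import pickle
D=pickle.load(open("d3.pkl","rb"))
f=lambda x,y,z:ray(D["scene"],206+(x+.5)/7-.5,196+(y+.5)/7-.5,z)[:2].round(1)
g=lambda x,y,z:ray(D["side"],250+(x-392+.5)/7-.5,187+(y+.5)/7-.5,z)[:2].round(1)
a,b=f(125,245,23),f(258,268,23); d=(b-a)/np.linalg.norm(b-a)
print("house edge",a,b,np.degrees(np.arctan2(*d[::-1])).round(1),"centre",((a+b)/2+19*np.array([-d[1],d[0]])).round(1))
print("plinth scene L R bottom",f(85,235,12),f(330,235,12),f(208,335,12))
print("plinth side L R",g(490,235,12),g(703,235,12),"gable at 40+",g(558,205,50),g(642,205,50))
w=pickle.load(open("w1.pkl","rb")); c=w; i=w["image"].astype(int)
x,y,W,H=140,35,95,92
m=((i[...,2]-i[...,0])>-25)[y:y+H,x:x+W].astype(np.uint8)
cs=max(cv2.findContours(m,0,1)[0],key=cv2.contourArea)
X=np.array([ray(c,p[0][0]+x,p[0][1]+y,12)[:2] for p in cs],np.float32); print("wrist plinth ellipse",cv2.fitEllipse(cv2.convexHull(X)))
E
```

```text
house edge [597.8 -85.4] [608.4 -28.2] 79.5 centre [584.4 -53.3]
plinth scene L R bottom [ 586.4 -103.8] [584.9   2.2] [635.1 -48.9]
plinth side L R [530. -48.] [633.9 -64.3] gable at 40+ [559.5 -66.2] [599.5 -72.5]
wrist plinth ellipse ((580.9497680664062, -52.86104965209961), (108.29273223876953, 109.7986068725586), 173.35011291503906)
```

```bash
python3 -m inch '1.5 0 3 0 0 -0.1;0 0 3 0 0 0;0 0 2 0 0 0;0 0 1 0 0 0;0 0 1 0 0 0;0 0 0 0 0 0;0 0 0 0 0 0;0 0 0 0 0 0;0 0 0 0 0 0;0 0 0 0 0 0'
python3 -c "
from h import *
go(582,-50.5,19.8,79)"
```

```text
time_s: 11.18
eef_pos: [582.8, -50.1, 20.7]
ee_rot: [0.0, 0.772, 0.636, 0.0]
force: [-0.1, 0.1, -0.2]
grip_width: 0.436
grip_force: 30.4
t 11.18 shift [-0.5 -0.7  0.9] turn [ 0. -0. -0.] pos [582.8 -50.1  20.7]
```

```bash
python3 -m inch '0 0 0.5 0 0 0;0 0 0.5 0 0 0;0 0 0.3 0 0 0;0 0 0 0 0 0;0 0 0 0 0 0;0 0 0 0 0 0;0 0 0 0 0 0;0 0 0 0 0 0;0 0 0 0 0 0;0 0 0 0 0 0'
```

```text
time_s: 12.02
eef_pos: [582.9, -50.2, 19.8]
ee_rot: [0.0, 0.772, 0.636, 0.0]
force: [-2.4, -0.6, 5.6]
grip_width: 0.439
grip_force: 31.0
```

```bash
python3 -m inch '0 0 0 0 0 0;0 0 0 0 0 0;0 0 0 0 0 0;0 0 0 0 0 0;0 0 0 0 0 0;0 0 0 0 0 0;0 0 0 0 0 0;0 0 0 0 0 0;0 0 0 0 0 0;0 0 0 0 0 0' 1 && python3 -m inch '0 0 -5 0 0 0;0 0 -10 0 0 0;0 0 -20 0 0 0;0 0 -30 0 0 0;0 0 -30 0 0 0;0 0 -30 0 0 0;0 0 -30 0 0 0;0 0 -30 0 0 0;0 0 -30 0 0 0;0 0 0 0 0 0'
python3 - <<'E'
from h import *
import pickle
D={n:cap(n) for n in("scene","side","wrist")}; pickle.dump(D,open("d4.pkl","wb"))
go(533.5,-255,235,79)
s=ctrl.sense(); print(s["grip_width"])
def C(n,P,hw,s):
    u=proj(D[n],P)[0].astype(int); im=cv2.cvtColor(D[n]["image"],cv2.COLOR_RGB2BGR); x,y=np.maximum(u-hw,0); print(n,x,y)
    return cv2.resize(cv2.resize(im[y:y+2*hw,x:x+2*hw],None,fx=s,fy=s,interpolation=cv2.INTER_CUBIC),(392,392))
a=C("scene",[581,-52,30],28,7); b=C("side",[581,-52,30],28,7)
cv2.imwrite("pics/pl2.png",np.hstack([a,b]))
save(D["wrist"],"pics/w4.png")
E
```

```text
time_s: 12.85
eef_pos: [582.8, -50.1, 19.3]
ee_rot: [0.0, 0.772, 0.636, -0.0]
force: [-0.9, 0.6, 0.6]
grip_width: 0.995
grip_force: 0.0
time_s: 13.68
eef_pos: [584.6, -50.5, 241.7]
ee_rot: [0.005, 0.772, 0.636, 0.003]
force: [-0.1, -0.3, 0.6]
grip_width: 1.001
grip_force: 0.0
t 13.83 shift [-210.6   -9.    -0.7] turn [-0.  0. -0.] pos [582.5 -50.  234.3]
1.0021692064329997
scene 206 196
side 250 187
```

View pics/pl2.png

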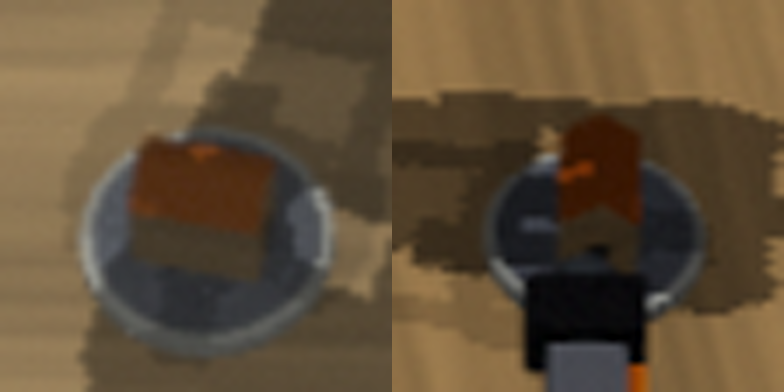

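The house stands upright on the plinth, door end facing the camera; the scene crop shows its lower near edge from (130,258) to (262,281). Checking the centring.

```bash
python3 - <<'E'
from h import *
import pickle
D=pickle.load(open("d4.pkl","rb"))
f=lambda x,y,z:ray(D["scene"],206+(x+.5)/7-.5,196+(y+.5)/7-.5,z)[:2].round(1)
g=lambda x,y,z:ray(D["side"],250+(x-392+.5)/7-.5,187+(y+.5)/7-.5,z)[:2].round(1)
a,b=f(130,258,12),f(262,281,12); d=(b-a)/np.linalg.norm(b-a)
print("house",a,b,np.degrees(np.arctan2(*d[::-1])).round(1),((a+b)/2+19*np.array([-d[1],d[0]])).round(1))
print("eaves",f(132,215,52),f(266,240,52))
print("plinth",f(83,240,12),f(332,240,12),f(208,343,12),f(208,128,12))
print("side gable eave",g(558,217,52),g(641,217,52),"plinth",g(488,228,12),g(704,228,12))
E
```

```text
house [597.7 -83.8] [608.3 -26.7] 79.5 [584.3 -51.8]
eaves [600.6 -80.9] [612.1 -24.4]
plinth [ 588.9 -104.5] [587.4   3.1] [638.9 -48.8] [530.3 -52.4]
side gable eave [557.8 -75.4] [597.1 -81.5] plinth [529.7 -43.3] [635.4 -59.9]
```

View pics/w4.png

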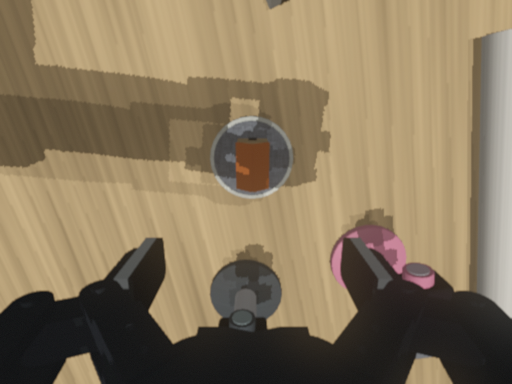

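Wrist view: house centred in the plinth circle at (252,158), grey foot at (246,290). Now move over the column.

```bash
python3 -m inch '-15 -1 0 0 0 0;-30 -1 0 0 0 0;-35 -1 0 0 0 0;-35 -2 0 0 0 0;-35 -2 0 0 0 0;-30 -1 0 0 0 0;-20 -1 0 0 0 0;-10 0 0 0 0 0;0 0 0 0 0 0;0 0 0 0 0 0'
python3 - <<'E'
from h import *
import pickle
D={n:cap(n) for n in("scene","side","wrist")}; pickle.dump(D,open("d5.pkl","wb"))
go(533.5,-255,126,79)
c=D["wrist"]; save(c,"pics/w5.png")
E
```

```text
time_s: 14.67
eef_pos: [533.9, -253.8, 233.6]
ee_rot: [-0.001, 0.772, 0.636, -0.0]
force: [0.5, 1.1, 0.1]
grip_width: 1.001
grip_force: 0.0
t 14.82 shift [ -2.   -0.4 108.2] turn [-0.   -0.    0.01] pos [ 534.3 -253.1  234.2]
```

View pics/w5.png

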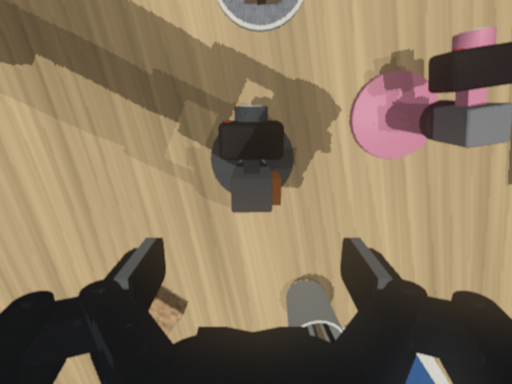

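Wrist view: head top spans (232–272, 171–212), button at 272–281, square to the gripper and centred between the fingers (150 and 355).

```bash
python3 - <<'E'
from h import *
import pickle
c=pickle.load(open("d5.pkl","rb"))["wrist"]
q=np.array([ray(c,*p,168)[:2] for p in[(232,171),(272,171),(232,212),(272,212)]]); print(q.round(1),q.mean(0).round(1))
b=np.array([ray(c,*p,158)[:2] for p in[(281,172),(281,205)]]); print("button",b.round(1))
k=np.array([ray(c,*p,163)[:2] for p in[(219,120),(284,120)]]); print("cam",k.round(1),np.degrees(np.arctan2(*(k[1]-k[0])[::-1])))
print("pink",ray(c,430,145,140)[:2].round(1),ray(c,430,60,160)[:2].round(1))
go(*(q.mean(0)),126,79)
E
```

```text
[[ 521.1 -232.4]
 [ 552.1 -238.4]
 [ 513.9 -266.2]
 [ 546.2 -272.4]] [ 533.3 -252.3]
button [[ 559.4 -243. ]
 [ 554.8 -271.4]]
cam [[ 519.1 -192.3]
 [ 568.1 -201.8]] -10.88217504940389
pink [ 690.7 -248.2] [ 681.1 -179.6]
t 14.82 shift [  0.6  -1.1 108.2] turn [-0.   -0.    0.01] pos [ 534.3 -253.1  234.2]
```

```bash
python3 -m inch '0 -0.7 10 0 0 0;0 0 15 0 0 0;0 0 20 0 0 0;0 0 20 0 0 0;0 0 18 0 0 0;0 0 12 0 0 0;0 0 8 0 0 0;0 0 4 0 0 0;0 0 0 0 0 0;0 0 0 0 0 0' 1
python3 -c "
from h import *
go(533.3,-253,126,79)"
```

```text
time_s: 15.65
eef_pos: [533.5, -254.4, 127.8]
ee_rot: [0.0, 0.772, 0.636, 0.0]
force: [-0.3, -1.4, 0.6]
grip_width: 0.996
grip_force: 0.0
t 15.65 shift [ 1.3 -0.4  1.8] turn [0.01 0.   0.  ] pos [ 533.5 -254.4  127.8]
```

```bash
python3 -m inch '0.8 0 1 0 0 0;0 0 0 0 0 0;0 0 0 0 0 0;0 0 0 0 0 0;0 0 0 0 0 0;0 0 0 0 0 0;0 0 0 0 0 0;0 0 0 0 0 0;0 0 0 0 0 0;0 0 0 0 0 0' 0 60
python3 -m inch '0 0 0 0 0 0;0 0 0 0 0 0;0 0 0 0 0 0;0 0 0 0 0 0;0 0 0 0 0 0;0 0 0 0 0 0;0 0 0 0 0 0;0 0 0 0 0 0;0 0 0 0 0 0;0 0 0 0 0 0' 0 60
python3 -c "
from h import *
go(533.3,-253,126,79); s=ctrl.sense(); print(s['force'],s['wrist_torque'],s['grip_width']*85)"
```

```text
time_s: 16.48
eef_pos: [533.5, -253.9, 127.6]
ee_rot: [0.001, 0.772, 0.636, 0.0]
force: [-3.6, 1.7, 8.6]
grip_width: 0.38
grip_force: 60.4
time_s: 17.32
eef_pos: [533.5, -253.9, 127.6]
ee_rot: [0.001, 0.772, 0.636, 0.0]
force: [-3.9, 1.5, 7.7]
grip_width: 0.387
grip_force: 60.4
t 17.32 shift [ 0.8 -0.4  1.6] turn [0.01 0.01 0.  ] pos [ 533.5 -253.9  127.6]
[-3.91569279  1.48930951  7.74454796] [0.18668744 0.1349775  0.25629788] 32.87041100907844
```

```bash
python3 -m inch '0 0 -1 0 0 0;0 0 -2 0 0 0;0 0 -2 0 0 0;0 0 -2 0 0 0;0 0 -2 0 0 0;0 0 0 0 0 0;0 0 0 0 0 0;0 0 0 0 0 0;0 0 0 0 0 0;0 0 0 0 0 0' 0 60
python3 -c "
from h import *
s=ctrl.sense(); print(s['eef_pos'],s['force'],s['grip_width']*85)"
```

```text
time_s: 18.15
eef_pos: [533.4, -253.7, 135.4]
ee_rot: [0.0, 0.772, 0.636, -0.0]
force: [-0.4, -2.0, -2.1]
grip_width: 0.381
grip_force: 60.1
[ 533.37467256 -253.69164354  135.35692863] [-0.42257561 -1.9501472  -2.11282173] 32.414292279946224
```

```bash
python3 -m inch '0 0 -4 0 0 0;0 0 -6 0 0 0;0 0 -6 0 0 0;0 0 -6 0 0 0;0 0 -6 0 0 0;0 0 -6 0 0 0;0 0 -6 0 0 0;0 0 -4 0 0 0;0 0 -2 0 0 0;0 0 0 0 0 0' 0 60 && python3 -m inch '0 0 -2 0 0 0;0 0 -4 0 0 0;0 0 -5 0 0 0;0 0 -6 0 0 0;0 0 -6 0 0 0;0 0 -6 0 0 0;0 0 -6 0 0 0;0 0 -5 0 0 0;0 0 -4 0 0 0;0 0 -2 0 0 0' 0 60
python3 - <<'E'
from h import *
import pickle
D={n:cap(n) for n in("scene","side")}; pickle.dump(D,open("d6.pkl","wb"))
s=ctrl.sense(); print(s['eef_pos'],s['force'],s['grip_width']*85)
for n in D:
    hsv=cv2.cvtColor(D[n]["image"],cv2.COLOR_RGB2HSV)
    m=((hsv[...,0]<14)&(hsv[...,1]>190)&(hsv[...,2]>70)).astype(np.uint8)
    k,l,st,ce=cv2.connectedComponentsWithStats(m)
    print(n,[(st[i].tolist(),ce[i].round(1)) for i in range(1,k) if st[i,4]>5], "pred button",proj(D[n],[557,-258,245]),proj(D[n],[557,-258,145]))
E
```

```text
time_s: 18.98
eef_pos: [533.4, -253.7, 181.9]
ee_rot: [0.0, 0.772, 0.636, 0.0]
force: [-0.8, -1.1, -1.8]
grip_width: 0.383
grip_force: 60.3
time_s: 19.82
eef_pos: [533.3, -253.6, 227.9]
ee_rot: [0.0, 0.772, 0.636, 0.0]
force: [0.6, -2.4, -7.9]
grip_width: 0.385
grip_force: 60.8
[ 533.38365577 -253.66073605  228.02683866] [-0.87553974 -1.64718155 -2.22034244] 32.05563871395748
scene [([367, 156, 5, 6, 21], array([368.8, 158.2])), ([226, 217, 18, 12, 170], array([234.3, 222.2])), ([156, 251, 9, 7, 46], array([160.7, 253.4]))] pred button [[154.99781198 173.04197882]] [[161.1011437  195.07035842]]
side [([200, 133, 5, 5, 18], array([202.2, 134.8])), ([345, 225, 3, 7, 9], array([345.8, 228.1]))] pred button [[287.43486541 221.48511143]] [[285.57370375 243.77153891]]
```

```bash
python3 -m inch '0 0 -2 0 0 0;0 0 -3 0 0 0;0 0 -3 0 0 0;0 0 -3 0 0 0;0 0 -2 0 0 0;0 0 -1 0 0 0;0 0 -1 0 0 0;0 0 -1 0 0 0;0 0 0 0 0 0;0 0 0 0 0 0' 0 60 && python3 -m inch '0 0 -0.5 0 0 0;0 0 -0.5 0 0 0;0 0 -0.5 0 0 0;0 0 -0.5 0 0 0;0 0 -0.5 0 0 0;0 0 -0.5 0 0 0;0 0 -0.5 0 0 0;0 0 -0.5 0 0 0;0 0 0 0 0 0;0 0 0 0 0 0' 0 60
```

```text
time_s: 20.75
eef_pos: [533.3, -253.6, 243.5]
ee_rot: [0.0, 0.772, 0.636, -0.0]
force: [-0.6, -1.5, -4.9]
grip_width: 0.385
grip_force: 61.0
time_s: 21.58
eef_pos: [533.3, -253.6, 247.4]
ee_rot: [0.0, 0.772, 0.636, 0.0]
force: [1.1, -1.4, -6.2]
grip_width: 0.385
grip_force: 60.8
```

```bash
python3 -m inch '0 0 -0.4 0 0 0;0 0 0 0 0 0;0 0 -0.4 0 0 0;0 0 0 0 0 0;0 0 -0.4 0 0 0;0 0 0 0 0 0;0 0 0 0 0 0;0 0 0 0 0 0;0 0 0 0 0 0;0 0 0 0 0 0' 0 60
```

```text
time_s: 22.42
eef_pos: [533.2, -253.5, 247.9]
ee_rot: [-0.0, 0.772, 0.636, -0.0]
force: [3.0, -3.0, -15.2]
grip_width: 0.383
grip_force: 60.9
```

```bash
python3 -m inch '0 0 -0.4 0 0 0;0 0 0 0 0 0;0 0 -0.2 0 0 0;0 0 0 0 0 0;0 0 0 0 0 0;0 0 0 0 0 0;0 0 0 0 0 0;0 0 0 0 0 0;0 0 0 0 0 0;0 0 0 0 0 0' 0 60
python3 - <<'E'
from h import *
D={n:cap(n) for n in("scene","side")}
f=lambda n,x,y,w,h:cv2.resize(cv2.cvtColor(D[n]["image"],cv2.COLOR_RGB2BGR)[y:y+h,x:x+w],None,fx=3.5,fy=3.5,interpolation=cv2.INTER_CUBIC)
cv2.imwrite("pics/fin.png",np.hstack([f("scene",140,140,110,115),f("side",220,175,110,115)]))
E
```

```text
time_s: 23.25
eef_pos: [533.2, -253.5, 248.1]
ee_rot: [-0.001, 0.772, 0.636, -0.0]
force: [3.4, -4.6, -24.5]
grip_width: 0.382
grip_force: 61.7
```

View pics/fin.png

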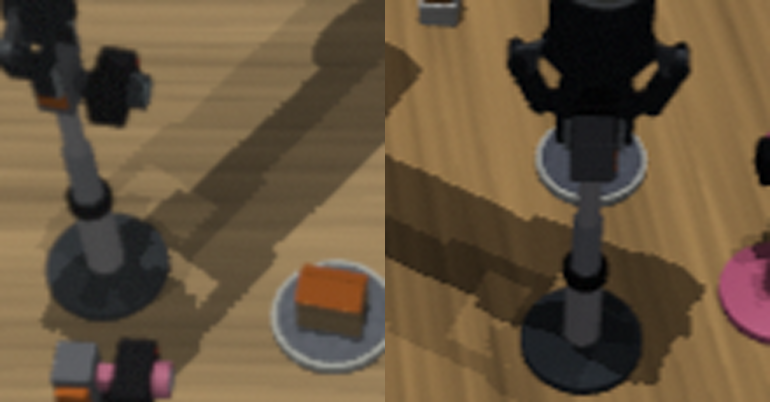

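The final view shows the column at full extension, the head held between the fingers (scene crop, about (50,90)) and the house centred on its plinth (333,310). The pull reads 24 N with no further rise, so it is against the top stop.

```bash
python3 -c "
from rig import ctrl
print(ctrl.finish_job())"
```

```text
the job is handed in; nothing more can be done
None
```

The timber house stands on the plinth, released, within about 2 mm of the middle and door end square to the camera; the camera is held at the column's top stop with the button squeezed in, and the job was handed in at about 23 s.

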